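# Clamp the card carriage, then hold the sprung clip open astride the card

### The job

First turn the black clamp knob clockwise as far as it goes, so that the blue card carriage is locked where it stands on its rail. Then squeeze the handles of the red sprung clip to free it from the bin's front lip, carry it over, and finish while still holding it squeezed wide open, its jaws hanging well over both faces of the white card at about the middle of its top edge without touching the card, so that a slip can be tucked in. Leave the other things on the bench undisturbed.

Things in the scene. Friction and masses are not known exactly. Their poses are not given: they have to be found in the camera images.
- knob_grip (a point): Point on the clamp knob's axis at the height to grip, about 83 mm above the bench. Black bar 42 mm long (point x), 14 mm thick (point y; pinch across it), from 20 mm below to 14 mm above this point, white mark on top at its -x end, on a disc 44 mm across. It stands on the blue carriage, 103 mm from the card's centre. Axes turn with the knob; z up.
- knob (a joint): Clamp knob angle in rad: 0 loose, grows clockwise seen from above, stop at 1.4 (carriage locked). Starts between 0 and 0.3; turns with about 0.04 N m, stiffer over the last part as its shoe presses on the rail; stays where it is left.
- card_top (a point): Middle of the top edge of the white card (yellow band across it): stiff, upright, fixed on the blue carriage, 3 mm thick (point x), 64 mm wide (point y), top 94 mm above the bench, both faces free for 50 mm down. z up.
- carriage: Blue carriage (56 x 170 x 22 mm) with the card (centre at y = +45 mm) and the clamp knob (y = -58 mm). Origin under its middle, 13 mm above the bench; x across the rail, y along it. It slides along y on an aluminium rail against about 1 N of friction, up to 40 mm either way from the rail's middle, until the knob is locked.
- clip_grip (a point): Middle between the red sprung clip's two handle bars, at the height to pinch, 30 mm above its pivot. The clip starts upright, biting the bin's front lip. Each handle ends in a round bar 12 mm thick, 40 mm long along y; 44 mm across both along x: squeeze along x (4 N at first, 8 N fully open, then 25 mm across). Axes belong to the +x lever and tilt with it, 0.3 rad when fully squeezed.
- clip_jaw (a joint): Opening angle between the two levers in rad, about 0 when biting the 4 mm lip (jaw faces parallel, 4 mm apart), -0.12 when shut on nothing, 0.6 fully open at the stop (gap at the tips then about 23 mm, 12 mm at 16 mm above the tips).
- tip_a (a point): Inner lower edge of the jaw at the clip's +x side, 32 mm below the pivot; axes as its lever.
- tip_b (a point): Inner lower edge of the other jaw (-x side), 32 mm below the pivot; axes as its lever.
- clip: Red sprung clip, about 65 g, like a big clothes peg: two mirrored levers on a pivot pin along y, handles up, jaws down; jaws reach 32 mm below the pivot and are 26 mm wide along y. Origin at the pivot, 16 mm above the bin's lip at the start. When squeezed open the handle bars rise 3 mm relative to the pivot. Axes as clip_grip.
- bin: Fixed cardboard picking bin, 160 mm deep (x) x 180 mm wide (y), walls 4 mm; front wall (at its -x side) 70 mm high, back wall 105 mm, sides sloping up between. Origin at the centre of its underside. The clip sits on the front lip.
- tape_roll: Bystander: roll of brown packing tape lying flat, 100 mm across, 45 mm high; origin at the centre of its underside.
- carton: Bystander: small brown carton 60 x 80 x 50 mm; origin at the centre of its underside.
- label_block: Bystander: block of white paper labels 55 x 85 x 22 mm; origin at the centre of its underside.
Things that resemble listed ones, but are neither listed nor needed, are in the scene too. Of the things that look like the clip, the middle-sized one is meant.

How it is judged:
By the outcome, as a careful person would: the job done as asked, in the order asked, and still so for the second after the job is handed in, while the arm keeps its last pose, push and grip.
It also fails if it takes over 64 s, if anything falls off the work surface, if the arm or the gripper's body presses on something with over 40 N, if the wrist force passes 120 N, or if a joint passes its speed limit or range.

### The arm

A 6-joint arm with a two-finger parallel gripper is mounted at the origin on the work surface. World frame = base frame: x ahead of the robot, y to its left, z up, the work surface at z = 0. Lengths are in mm, angles in rad, forces in N, time in s.
With the tool pointing down it reaches from about 350 to 875 mm from the base axis. Payload 15.5 kg.
Tool frame: the origin (TCP) lies at the very end of the fingers, on their centre line; the grasp point (between the pads) lies 19 mm behind it; x points along the fingers, z is the direction in which the jaws open and shut, and the axes are right-handed (so a half turn about x gives the same grasp; the last joint's range is limited). The gripper opens to 85 mm and grips with 20 to 120 N. Pads are 22 mm wide; open, the fingers measure 114 mm over their backs; the gripper's body (76 mm by 85 mm) begins 54 mm behind the grasp point. The pads swing forward as they close: fully open they stand 13 mm farther back than shut.
Start: joints at [-1.415, 0.494, 1.345, -0, 1.302, -0.096], TCP at [155.113, -605.447, 231.277] pointing down, gripper open.
Joint ranges: [-2.91, 2.91], [-0.82, 2.16], [0.22, 2.67], [-1.22, 4.37], [0.12, 2.79], [-3.08, 3.08]. Speed limits (rad/s): [1.89, 1.89, 2.57, 3.01, 3.01, 3.01].

### API

Orientations are given as a unit quaternion [w, x, y, z].
In Python, from plant import * gives the robot as it stands. The module is installed in compiled form; this text tells all that it offers.
- The arm moves only by the tool servo_tool, never from a script. Its argument "series" is a list of rows, each a list of 3 entries, a list of its own where there are three numbers: the shift along the tool's x, y, z in mm, then the turn about the tool's x in degrees, then the opening in per cent of the stroke, from 0 (shut) to 100 (fully open). A call has 1 to 12 rows; each row is the pose to reach, as a shift and turn from the pose commanded when the call began, along the tool's axes at that moment; what a row does not reach only later rows make up. A row lasts 1/10 s, in which the tool goes at most 50 mm and 8.59 degrees, less where a joint would pass 70% of its speed; a pose out of reach is approached as far as the arm can. A call with a gripper value outside its range is refused whole. The fingers move at their own pace and stop on an object; "squeeze" is the grip in N (left out, the last holds). Time passes only in rows, so rows that repeat a pose let the fingers close. It gives the time, the measured TCP pose, the force and the opening at its end, in the units of the state.
- read_state(): the state, without advancing time (a new reading comes with each control period).
- snapshot(name): name is "scene" or "top"; returns (picture, depth): 400x640x3 uint8, blue, green, red; 400x640 float32, mm along the optical axis (not along the pixel's ray), 0 where there is no reading.
- camera_params(name): a dict with "fx", "fy", "cx", "cy" (pixels), "k1" (the pictures are not rectified: a ray, as slopes to the right and down, at radius r is drawn at 1 + k1 r^2 times it, then the intrinsics apply), "origin" and "attitude" of the camera in the world. Camera axes: x right, y up, looking along -z (the intrinsics and any distortion apply to the point x, -y, -z); pixel columns grow to the right and rows downward; lengths in mm; the calibration is good to about 2 mm. A picture is of the moment at which its call begins. camera_params takes no time and is no camera call.
- sign_off(): hands the job in, once; it reports no verdict.
The state is a dict: "time_s": time; "q": joint angles; "qd": joint speeds; "tau": joint torques, N m; "tool_pos": TCP position; "eef_rot": TCP orientation; "force": force on the tool from outside, world axes, zero at the start; "wrist_torque": the same for the moment, N m; "gripper_width": finger opening in mm.
Only numpy, scipy, OpenCV 4.12 (cv2) and the standard library are available. Lean on these libraries where they do the work, as an engineer would, in place of code of your own. Each camera call takes 0.05 s, during which the arm holds its last target.

## Working session

There is one attempt and no reset: what is moved stays moved. The work goes in short steps, Python scripts to look and compute and a tool call to move; the robot and the scene stay as the last step left them, time stands still between calls to the robot, and variables do not carry over. Pictures are saved under pics/ and viewed, and the job is handed in when it is done.

Besides the shell and the picture viewer there is one more tool, called after ">>>" in YAML: its name, and indented under it one key for each argument. servo_tool: Moves the arm, as the interface text tells. Its arguments: {"type":"object","properties":{"series":{"type":"array"},"squeeze":{"type":"number"}},"required":["series"]}

```bash
mkdir -p pics; cat > h.py <<'E'
from plant import *
import numpy as np, cv2
from scipy.spatial.transform import Rotation as R
def rot(q): return R.from_quat([q[1],q[2],q[3],q[0]])
def attm(p):
    a=np.array(p["attitude"],float)
    return a if a.shape==(3,3) else rot(a).as_matrix()
def ray(p,u,v):
    k=np.array([[p["fx"],0,p["cx"]],[0,p["fy"],p["cy"]],[0,0,1.]])
    s=cv2.undistortPoints(np.array([[[u,v]]],float),k,np.array([p["k1"],0,0,0.]),None,None).ravel()
    d=np.array([s[0],-s[1],-1.])
    return np.array(p["origin"],float),attm(p)@d
def onz(p,u,v,z):
    o,d=ray(p,u,v); return o+d*(z-o[2])/d[2]
def atd(p,u,v,dep):
    o,d=ray(p,u,v); return o+d*dep
def proj(p,X):
    c=attm(p).T@(np.array(X,float)-np.array(p["origin"],float))
    a,b=c[0]/-c[2],-c[1]/-c[2]; f=1+p["k1"]*(a*a+b*b)
    return p["fx"]*a*f+p["cx"],p["fy"]*b*f+p["cy"]
def snap(n,tag):
    im,d=snapshot(n); np.savez(f"pics/{tag}.npz",im=im,d=d); cv2.imwrite(f"pics/{tag}.png",im); return im,d
E
python3 - <<'E'
from h import *
for n in("scene","top"):
    print(camera_params(n)); snap(n,n+"0")
print(read_state())
E
```

```text
{'fx': 487.69607255341634, 'fy': 487.69607255341634, 'cx': 324.51145780431324, 'cy': 198.47153116099255, 'k1': -0.1159576164310375, 'origin': array([1554.82475803,   95.14545888, 1009.73080158]), 'attitude': array([0.63977155, 0.27045128, 0.2899512 , 0.65838953])}
{'fx': 368.43277581476457, 'fy': 368.43277581476457, 'cx': 324.38115948995807, 'cy': 199.0730539540742, 'k1': 0.02212317720634271, 'origin': array([427.21005754,  68.02303097, 886.87812297]), 'attitude': array([ 0.72283437,  0.08020093, -0.07304487, -0.68245347])}
{'time_s': 0.1, 'q': array([-1.41551375e+00,  4.94129226e-01,  1.34606987e+00,  3.07452937e-05,
        1.30250529e+00, -9.54661077e-02]), 'qd': array([ 9.20602671e-05, -2.53796178e-03, -1.96489315e-03, -2.31370996e-04,
       -2.42576262e-04, -4.96972969e-04]), 'tau': array([ 8.79497329e-04, -8.83589029e+01, -3.84565187e+01, -2.59045719e-04,
        5.05919146e-03, -6.37469341e-06]), 'tool_pos': array([ 155.06350346, -605.122556  ,  230.75455984]), 'eef_rot': array([ 0.55831774,  0.43383173,  0.55887561, -0.43327748]), 'force': array([ 0.14173025, -0.16720486, -0.28394162]), 'wrist_torque': array([-0.02299551,  0.04785533,  0.01042533]), 'gripper_width': 85.9118087138894}
```

View pics/scene0.png

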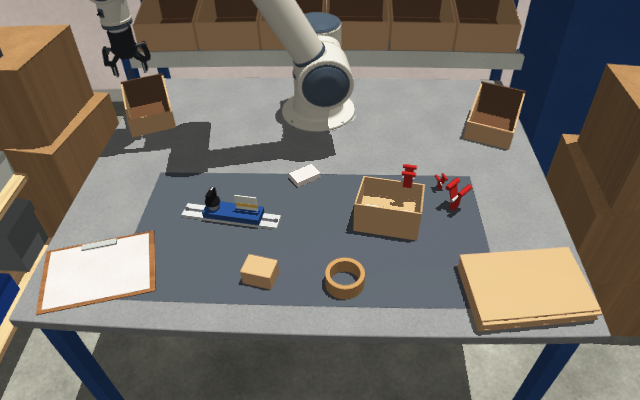

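View pics/top0.png

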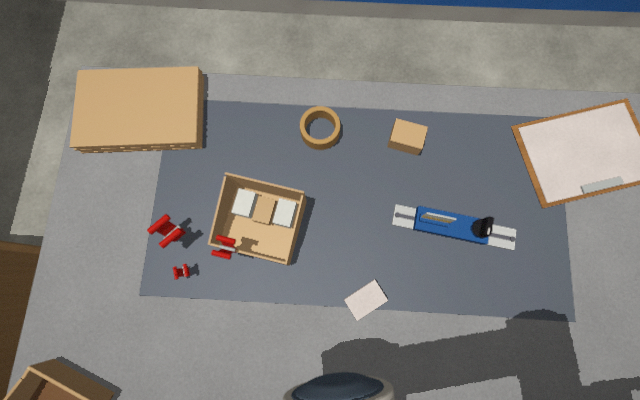

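```bash
python3 - <<'E'
from h import *
t=cv2.imread("pics/top0.png"); s=cv2.imread("pics/scene0.png")
c=lambda im,x,y,w,h,k:cv2.resize(im[y:y+h,x:x+w],None,fx=k,fy=k,interpolation=cv2.INTER_CUBIC)
a=np.vstack([c(t,385,190,140,66,5)[:, :700],c(t,140,170,175,120,4)[:270,:700]]) 
cv2.imwrite("pics/cropA.png",c(t,385,190,140,66,5))
cv2.imwrite("pics/cropB.png",c(t,140,170,175,120,4))
cv2.imwrite("pics/cropC.png",c(s,175,175,115,65,6))
cv2.imwrite("pics/cropD.png",c(s,350,155,130,85,6))
E
```

```text
(no output)
```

View pics/cropA.png

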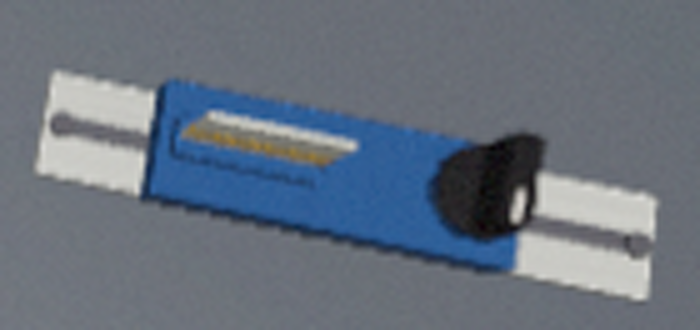

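View pics/cropB.png

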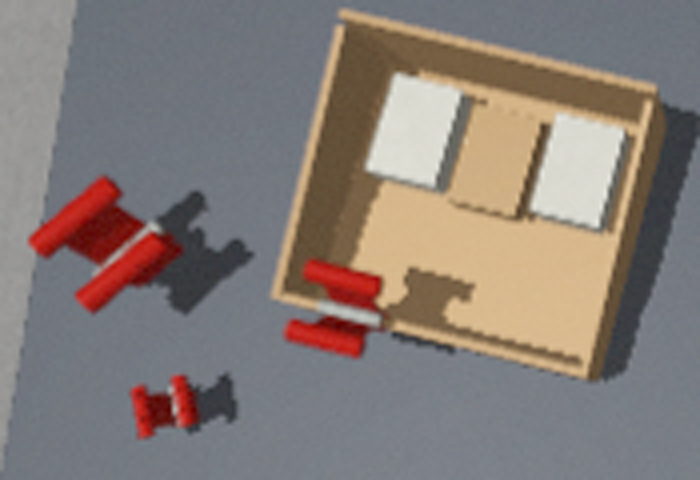

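View pics/cropC.png

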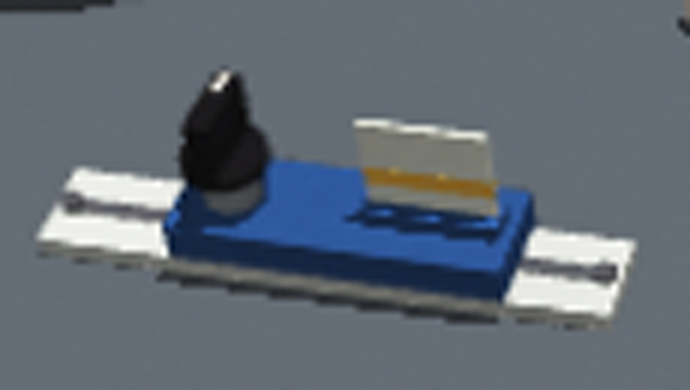

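View pics/cropD.png

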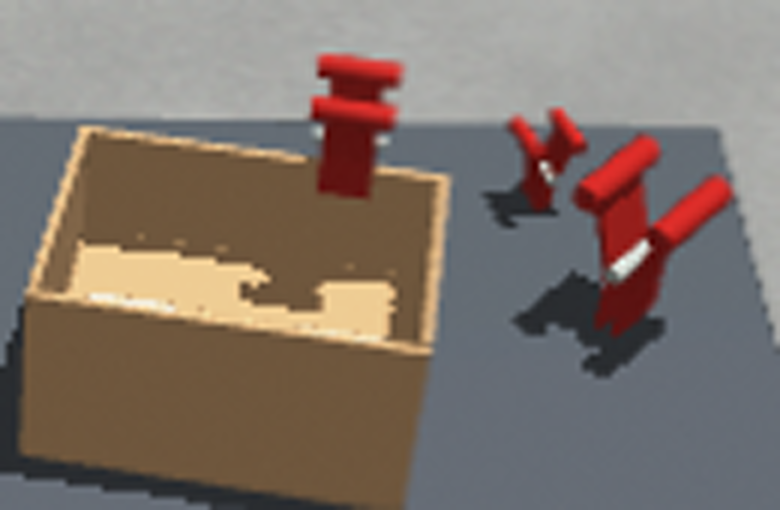

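```bash
python3 - <<'E'
from h import *
for n in("top","scene"):
    p=camera_params(n); o=np.array(p["origin"])
    print(n,"axis",-attm(p)[:,2],"right",attm(p)[:,0])
    z=np.load(f"pics/{n}0.npz"); im,d=z["im"].astype(int),z["d"]
    b,g,r=im[...,0],im[...,1],im[...,2]
    red=((r>120)&(g<60)&(b<60)).astype(np.uint8)
    nc,l,st,ce=cv2.connectedComponentsWithStats(red)
    for i in range(1,nc):
        if st[i,4]>15:
            ys,xs=np.where(l==i); P=np.array([atd(p,x,y,d[y,x]) for x,y in zip(xs,ys)])
            print("red",st[i],ce[i].round(1),"med3d",np.median(P,0).round(0),"z",P[:,2].min().round(),P[:,2].max().round(), "rect",cv2.minAreaRect(np.c_[xs,ys].astype(np.float32)))
    blue=((b>110)&(r<60)).astype(np.uint8)
    if n=="top": blue[:60]=0
    nc,l,st,ce=cv2.connectedComponentsWithStats(blue)
    for i in range(1,nc):
        if 300<st[i,4]<8000:
            ys,xs=np.where(l==i); P=np.array([atd(p,x,y,d[y,x]) for x,y in zip(xs,ys)])
            print("blue",st[i],np.median(P,0).round(), "rect",cv2.minAreaRect(np.c_[xs,ys].astype(np.float32)))
p=camera_params("top");d=np.load("pics/top0.npz")["d"];im=np.load("pics/top0.npz")["im"]
print("card z / gray in top")
for y in range(209,227): print(y,[int(atd(p,x,y,d[y,x])[2]) for x in range(418,460,2)])
print("knob")
for y in range(214,240): print(y,[int(atd(p,x,y,d[y,x])[2]) for x in range(470,498)])
E
```

```text
top axis [ 0.21506549  0.01624452 -0.97646452] right [ 0.05784343 -0.99831817 -0.00386811]
red [148 214  22  20 148] [158.3 223.5] med3d [528. 441.  87.] z 79.0 887.0 rect ((158.08912658691406, 223.60894775390625), (5.980578422546387, 24.696273803710938), 50.710594177246094)
red [164 226  11  10  29] [168.7 229.8] med3d [520. 433.  47.] z 40.0 58.0 rect ((168.5823516845703, 229.4293975830078), (3.796283006668091, 12.690431594848633), 49.39870071411133)
red [159 228  22  20 143] [169.9 237.6] med3d [498. 411.  88.] z 79.0 887.0 rect ((170.04916381835938, 237.45899963378906), (5.8896965980529785, 24.839155197143555), 50.19443130493164)
red [216 235  19  13 141] [225.4 240.4] med3d [497. 282. 120.] z 8.0 887.0 rect ((224.79188537597656, 240.5513458251953), (19.483190536499023, 8.381447792053223), 17.10272979736328)
red [212 250  19   9  93] [220.8 254. ] med3d [468. 286. 121.] z 117.0 887.0 rect ((220.7647247314453, 253.9412078857422), (18.432706832885742, 4.850712299346924), 14.03624439239502)
red [184 264   4  13  32] [185.5 269.6] med3d [434. 382.  48.] z 44.0 52.0 rect ((185.5675659
[... 5344 characters left out ...]
4 [36, 38, 34, 35, 57, 63, 61, 66, 63, 62, 73, 75, 81, 84, 93, 94, 97, 96, 95, 96, 96, 59, 11, 11, 13, 14, 14, 11]
235 [35, 34, 33, 36, 34, 58, 62, 61, 65, 61, 71, 74, 80, 83, 87, 90, 90, 97, 94, 95, 95, 12, 16, 11, 16, 13, 12, 13]
236 [35, 35, 34, 37, 36, 35, 36, 59, 63, 63, 66, 68, 886, 74, 79, 83, 80, 86, 89, 14, 13, 12, 15, 12, 14, 12, 13, 12]
237 [32, 35, 37, 33, 34, 33, 37, 34, 33, 32, 62, 60, 60, 62, 70, 60, 64, 32, 35, 13, 13, 10, 12, 14, 13, 14, 12, 14]
238 [36, 34, 35, 36, 35, 36, 35, 32, 36, 37, 34, 33, 33, 35, 37, 35, 36, 35, 33, 11, 12, 13, 13, 14, 13, 12, 11, 9]
239 [34, 36, 34, 33, 36, 37, 34, 35, 34, 35, 35, 35, 35, 34, 32, 37, 34, 35, 36, 11, 13, 13, 12, 10, 886, 13, 13, 12]
```

```bash
cat > m.py <<'E'
from h import *
def cloud(n,tag,x0,x1,y0,y1):
    p=camera_params(n); z=np.load(f"pics/{tag}.npz"); im,d=z["im"],z["d"]
    out=[]
    for y in range(y0,y1):
        for x in range(x0,x1):
            if d[y,x]>0: out.append(np.r_[atd(p,x,y,d[y,x]),im[y,x],x,y])
    return np.array(out)
def rect(P):
    r=cv2.minAreaRect(P[:,:2].astype(np.float32)); 
    b=cv2.boxPoints(r); e=b[1]-b[0] if np.hypot(*(b[1]-b[0]))>np.hypot(*(b[2]-b[1])) else b[2]-b[1]
    return np.round(r[0],1),np.round(r[1],1),"long axis deg",round(float(np.degrees(np.arctan2(e[1],e[0]))),1),"mean",P[:,:3].mean(0).round(1),len(P)
E
cat > m1.py <<'E'
from m import *
import sys
tag=sys.argv[1] if len(sys.argv)>1 else "0"
for n,cb,kb in(("top",(380,530,180,260),(190,260,220,280)),("scene",(170,295,175,240),(385,430,150,210))):
    C=cloud(n,n+tag,*cb); z=C[:,2]
    b,g,r=C[:,3],C[:,4],C[:,5]
    sel=(z>93)&(z<102)&(r<60)
    dark=(np.maximum(np.maximum(b,g),r)<70)
    K=C[(z>92.5)&(z<102)&(C[:,1]<-230)]; print(n,"knobtop",rect(K))
    W=K[(K[:,3:6].min(1)>110)]; print("  mark",W[:,:3].mean(0).round(1) if len(W) else None,W[:,6:].mean(0) if len(W) else None)
    D=C[(z>57)&(z<66)&(C[:,1]<-230)]; print("  disc",rect(D))
    T=C[(z>89)&(z<98)&(C[:,1]>-230)]; print("  cardtop",rect(T))
    B=C[(b>100)&(r<70)&(z>31)&(z<39)]; print("  carr",rect(B))
    C=cloud(n,n+tag,*kb); z=C[:,2]
    Rm=(C[:,5]>90)&(C[:,4]<70)&(z>112)&(z<130); Q=C[Rm]
    cl=(Q[:,0]>Q[:,0].mean())
    print("  bar far",rect(Q[cl])); print("  bar near",rect(Q[~cl])); print("  both",rect(Q),"zmax",np.sort(Q[:,2])[-5:])
    L=C[(z>66)&(z<74)]; 
    if n=="top": print("  lip",len(L))
E
python3 m1.py
```

```text
top knobtop (array([ 562.6, -275.8]), array([13.9, 41.8]), 'long axis deg', -12.8, 'mean', array([ 562.1, -275.2,   96.7]), 127)
  mark [ 553.6 -274.7   97.2] [488.94736842 229.94736842]
  disc (array([ 559.5, -272.4]), array([44.4, 36.1]), 'long axis deg', 45.1, 'mean', array([ 563.6, -264.5,   62.7]), 140)
  cardtop (array([ 578.5, -173.1]), array([62.7,  3.3]), 'long axis deg', 81.3, 'mean', array([ 578.5, -172.3,   93.6]), 53)
  carr (array([ 572.2, -217.2]), array([167.6,  56. ]), 'long axis deg', 81.1, 'mean', array([ 568.9, -211.8,   35. ]), 1036)
  bar far (array([498.9, 281.2]), array([39.4, 11.8]), 'long axis deg', 78.3, 'mean', array([498.7, 281.8, 120.8]), 109)
  bar near (array([467.8, 287.1]), array([40.1, 10.7]), 'long axis deg', 79.5, 'mean', array([467.9, 286.7, 121.1]), 100)
  both (array([483.6, 283.9]), array([40.1, 42.9]), 'long axis deg', -11.4, 'mean', array([484. , 284.2, 120.9]), 209) zmax [124.1555421  124.26992828 124.37742715 124.38859462 124.86903836]
  lip 113
scene knobtop (array([ 565.2, -275. ]), array([15.9, 42.5]), 'long axis deg', -13.9, 'mean', ar
[... 195 characters left out ...]
270.4,   62. ]), 75)
  cardtop (array([ 578.8, -174. ]), array([61.5,  9.6]), 'long axis deg', 83.6, 'mean', array([ 579.9, -175.4,   92.9]), 45)
  carr (array([ 572.3, -217.8]), array([168.5,  59.1]), 'long axis deg', 81.7, 'mean', array([ 579.7, -213.6,   35. ]), 390)
  bar far (array([502.5, 281.7]), array([37.4, 11.3]), 'long axis deg', 77.3, 'mean', array([502.5, 281.6, 119.2]), 51)
  bar near (array([471.3, 286.3]), array([34.7,  8.4]), 'long axis deg', 77.1, 'mean', array([471.5, 286.6, 118.6]), 42)
  both (array([488. , 283.4]), array([36.9, 41. ]), 'long axis deg', -6.0, 'mean', array([488.5, 283.8, 118.9]), 93) zmax [123.56258257 123.9405608  124.0704016  124.6125018  124.97541977]
```

```bash
cat > st.py <<'E'
from h import *
import sys
def rep(target=None,yaw=None):
    s=read_state(); M=rot(s["eef_rot"]).as_matrix(); p=np.array(s["tool_pos"])
    y=np.degrees(np.arctan2(M[1,2],M[0,2]))
    print("t",round(s["time_s"],2),"pos",p.round(1),"zyaw",round(y,2),"xaxis",M[:,0].round(4),"q",np.round(s["q"],2),"F",np.round(s["force"],1),"T",np.round(s["wrist_torque"],2),"w",round(s["gripper_width"],1))
    if target is not None: print("shift tool xyz",(M.T@(np.array(target)-p)).round(1))
    if yaw is not None:
        d=(y-yaw+90)%180-90   # +turn about tool x(down)= clockwise = yaw decreases
        print("turn deg about x",round(d,2),"alt",round(d-180*np.sign(d),2))
if __name__=="__main__":
    a=[float(x) for x in sys.argv[1:]]
    rep(a[:3] if len(a)>2 else None,a[3] if len(a)>3 else None)
E
python3 st.py 562.9 -275.3 180 76.7; tail -0 st.py; python3 -c "
from h import *
print(rot(read_state()['eef_rot']).as_matrix().round(4))"
```

```text
t 0.1 pos [ 155.1 -605.1  230.8] zyaw -75.63 xaxis [-1.0e-04  1.1e-03 -1.0e+00] q [-1.42  0.49  1.35  0.    1.3  -0.1 ] F [ 0.1 -0.2 -0.3] T [-0.02  0.05  0.01] w 85.9
shift tool xyz [  51.1  476.9 -218.3]
turn deg about x 27.67 alt -152.33
[[-1.000e-04  9.687e-01  2.481e-01]
 [ 1.100e-03  2.481e-01 -9.687e-01]
 [-1.000e+00  1.000e-04 -1.100e-03]]
```

>>> servo_tool:
  series:
    - [[0,24,-11],-8.4,60]
    - [[0,60,-27],-16.8,60]
    - [[0,100,-46],-25.2,60]
    - [[5,140,-64],-33.6,60]
    - [[10,180,-82],-42,60]
    - [[15,220,-101],-50.4,60]
    - [[20,260,-119],-58.8,60]
    - [[25,300,-137],-67.2,60]
    - [[30,340,-156],-75.6,60]
    - [[35,380,-174],-84,60]
    - [[40,420,-192],-92.4,60]
    - [[45,445,-204],-100.8,60]

```text
time_s: 1.3
tool_pos: [537.5, -295.2, 185.8]
eef_rot: [0.69, -0.157, 0.689, 0.157]
force: [-0.0, -1.1, -0.1]
gripper_width: 51.3
```

```bash
python3 st.py 562.9 -275.3 130 76.7
```

```text
t 1.3 pos [ 537.5 -295.2  185.8] zyaw 25.6 xaxis [ 0.e+00  4.e-04 -1.e+00] q [-0.6   0.52  1.43  0.    1.19 -1.05] F [-0.  -1.1 -0.1] T [0.   0.02 0.01] w 51.3
shift tool xyz [55.8  6.9 31.5]
turn deg about x -51.1 alt 128.9
```

>>> servo_tool:
  series:
    - [[4,1,6],-8.5,60]
    - [[12,2,12],-17,60]
    - [[20,4,18],-25.5,60]
    - [[28,6,24],-34,60]
    - [[36,7,30],-42.5,60]
    - [[46,7,31],-51,60]
    - [[54,7,31.5],-51.1,50]
    - [[56,7,31.5],-51.1,50]
    - [[56,7,31.5],-51.1,50]

```text
time_s: 2.2
tool_pos: [560.8, -277.6, 130.0]
eef_rot: [0.557, -0.435, 0.557, 0.436]
force: [-0.2, -0.1, -0.8]
gripper_width: 42.4
```

```bash
python3 st.py 562.9 -275.3 67 76.7; python3 - <<'E'
from h import *
a,_=snap("scene","scene1"); b,_=snap("top","top1")
c=lambda im,x,y,w,h,k:cv2.resize(im[y:y+h,x:x+w],None,fx=k,fy=k,interpolation=cv2.INTER_CUBIC)
cv2.imwrite("pics/c1.png",np.vstack([c(a,160,110,160,115,5)[:300],c(b,385,165,160,90,5)[:300]]))
E
```

```text
t 2.2 pos [ 560.8 -277.6  130. ] zyaw 76.05 xaxis [-7.e-04  4.e-04 -1.e+00] q [-0.56  0.6   1.45 -0.    1.09 -1.88] F [-0.2 -0.1 -0.8] T [0.07 0.01 0.05] w 42.4
shift tool xyz [63.  -1.5  2.7]
turn deg about x -0.65 alt 179.35
```

View pics/c1.png

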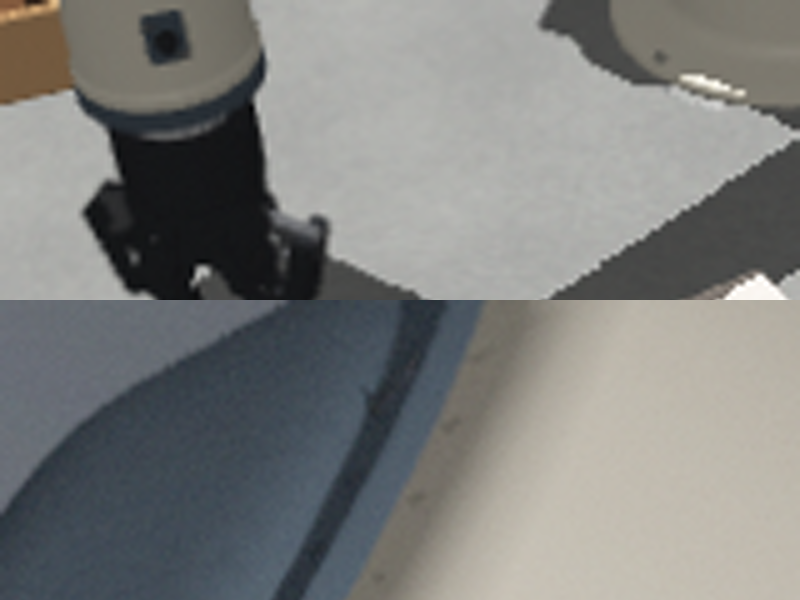

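>>> servo_tool:
  series:
    - [[10,-1.5,2.7],-0.6,50]
    - [[25,-1.5,2.7],-0.6,50]
    - [[40,-1.5,2.7],-0.6,50]
    - [[52,-1.5,2.7],-0.6,50]
    - [[60,-1.5,2.7],-0.6,50]
    - [[62,-1.5,2.7],-0.6,50]
    - [[62,-1.5,2.7],-0.6,50]

```text
time_s: 3.0
tool_pos: [563.3, -275.4, 68.2]
eef_rot: [0.554, -0.439, 0.554, 0.44]
force: [-0.2, -1.3, 0.7]
gripper_width: 42.5
```

```bash
python3 st.py 562.9 -275.3 67 76.7; python3 - <<'E'
from h import *
a,_=snap("scene","scene2")
c=lambda im,x,y,w,h,k:cv2.resize(im[y:y+h,x:x+w],None,fx=k,fy=k,interpolation=cv2.INTER_CUBIC)
cv2.imwrite("pics/c2.png",c(a,160,130,130,100,6))
E
```

```text
t 3.0 pos [ 563.3 -275.4   68.2] zyaw 76.87 xaxis [-1.e-04  1.e-04 -1.e+00] q [-0.55  0.68  1.5  -0.    0.96 -1.89] F [-0.2 -1.3  0.7] T [-0.05  0.01  0.03] w 42.5
shift tool xyz [1.2 0.4 0. ]
turn deg about x 0.17 alt -179.83
```

View pics/c2.png

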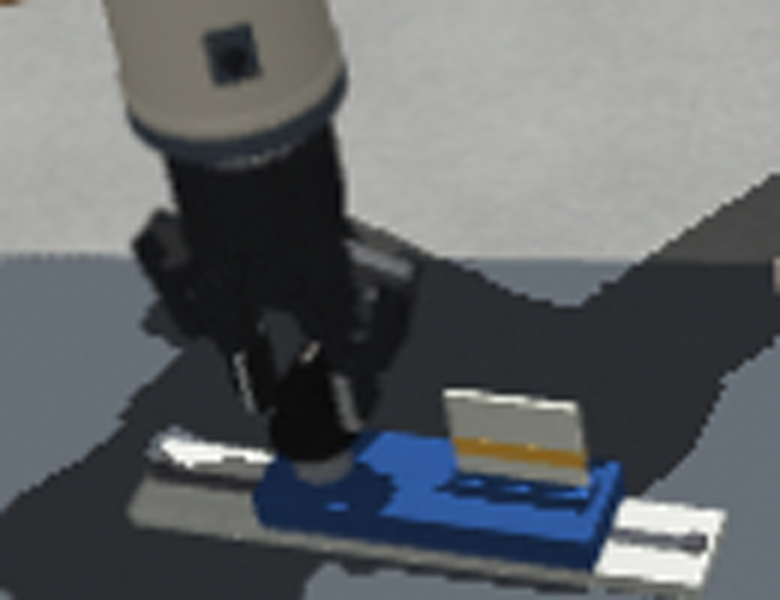

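>>> servo_tool:
  series:
    - [[0,0,0],0,30]
    - [[0,0,0],0,20]
    - [[0,0,0],0,10]
    - [[0,0,0],0,5]
    - [[0,0,0],0,0]
    - [[0,0,0],0,0]
    - [[0,0,0],0,0]
    - [[0,0,0],0,0]
  squeeze: 40

```text
time_s: 3.85
tool_pos: [563.5, -275.6, 68.9]
eef_rot: [0.554, -0.44, 0.554, 0.439]
force: [-0.3, 0.3, 7.1]
gripper_width: 13.6
```

```bash
python3 st.py 562.9 -275.3 68 76.7
```

```text
t 3.85 pos [ 563.5 -275.6   68.9] zyaw 76.87 xaxis [ 8.e-04 -5.e-04 -1.e+00] q [-0.55  0.68  1.5  -0.    0.96 -1.89] F [-0.3  0.3  7.1] T [ 0.11  0.21 -0.02] w 13.6
shift tool xyz [0.9 0.6 0.1]
turn deg about x 0.17 alt -179.83
```

>>> servo_tool:
  series:
    - [[-1,0,0],3,0]
    - [[-1,0,0],8,0]
    - [[-1,0,0],13,0]
    - [[-1,0,0],18,0]
    - [[-1,0,0],23,0]
    - [[-1,0,0],28,0]
    - [[-1,0,0],33,0]
    - [[-1,0,0],38,0]
    - [[-1,0,0],43,0]
    - [[-1,0,0],48,0]
    - [[-1,0,0],53,0]
    - [[-1,0,0],58,0]

```text
time_s: 5.05
tool_pos: [563.2, -275.5, 69.0]
eef_rot: [0.698, -0.115, 0.698, 0.115]
force: [1.2, -0.6, -6.1]
gripper_width: 13.2
```

```bash
python3 st.py 562.9 -275.3 68 76.7
```

```text
t 5.05 pos [ 563.2 -275.5   69. ] zyaw 18.67 xaxis [-0.e+00 -1.e-04 -1.e+00] q [-0.55  0.68  1.5  -0.    0.96 -0.88] F [ 1.2 -0.6 -6.1] T [-0.24 -0.26  0.08] w 13.2
shift tool xyz [ 1.   0.3 -0.2]
turn deg about x -58.03 alt 121.97
```

>>> servo_tool:
  series:
    - [[0.5,0,0],4,0]
    - [[0.5,0,0],8,0]
    - [[0.5,0,0],12,0]
    - [[0.5,0,0],16,0]
    - [[0.5,0,0],18,0]
    - [[0.5,0,0],18,0]

```text
time_s: 5.65
tool_pos: [563.1, -275.5, 69.0]
eef_rot: [0.707, -0.005, 0.707, 0.005]
force: [-1.8, -0.5, 2.9]
gripper_width: 13.5
```

```bash
python3 st.py
```

```text
t 5.65 pos [ 563.1 -275.5   69. ] zyaw 0.84 xaxis [-0.e+00 -2.e-04 -1.e+00] q [-0.55  0.68  1.5  -0.    0.96 -0.56] F [-1.8 -0.5  2.9] T [-0.08  0.29 -0.01] w 13.5
```

>>> servo_tool:
  series:
    - [[0,0,0],2,0]
    - [[0,0,0],4,0]
    - [[0,0,0],6,0]
    - [[0,0,0],6,0]
    - [[0,0,0],6,0]

```text
time_s: 6.15
tool_pos: [563.1, -275.9, 69.1]
eef_rot: [0.706, 0.03, 0.706, -0.031]
force: [-3.6, -4.1, 5.1]
gripper_width: 13.8
```

```bash
python3 st.py
```

```text
t 6.15 pos [ 563.1 -275.9   69.1] zyaw -4.98 xaxis [-0.     -0.0012 -1.    ] q [-0.55  0.68  1.5  -0.    0.96 -0.46] F [-3.6 -4.1  5.1] T [-0.76  0.6   1.34] w 13.8
```

>>> servo_tool:
  series:
    - [[0,0,0],0,10]
    - [[0,0,0],0,25]
    - [[0,0,0],0,40]
    - [[0,0,0],0,50]
    - [[0,0,0],0,60]
    - [[0,0,0],0,60]
    - [[-20,0,0],0,60]
    - [[-50,0,0],0,60]
    - [[-90,0,0],0,60]
    - [[-120,0,0],0,60]
    - [[-140,0,0],0,60]

```text
time_s: 7.25
tool_pos: [563.7, -275.7, 211.4]
eef_rot: [0.707, 0.031, 0.706, -0.032]
force: [0.9, -0.1, 0.1]
gripper_width: 51.1
```

```bash
python3 st.py 484 284.1 220 -11.1
```

```text
t 7.25 pos [ 563.7 -275.7  211.4] zyaw -5.12 xaxis [ 0.0023 -0.0013 -1.    ] q [-0.55  0.51  1.37  0.    1.26 -0.46] F [ 0.9 -0.1  0.1] T [-0.01 -0.02  0.01] w 51.1
shift tool xyz [  -9.6  550.4 -129.4]
turn deg about x 5.98 alt -174.02
```

>>> servo_tool:
  series:
    - [[0,25,-6],1,70]
    - [[-5,65,-15],2,70]
    - [[-9,110,-26],3,70]
    - [[-9,155,-36],4,70]
    - [[-9,200,-47],5,70]
    - [[-9,245,-58],6,70]
    - [[-9,290,-68],6,70]
    - [[-9,335,-79],6,70]
    - [[-9,380,-89],6,70]
    - [[-9,425,-100],6,70]
    - [[-9,465,-109],6,70]
    - [[-9,500,-117],6,70]

```text
time_s: 8.45
tool_pos: [490.7, 235.2, 217.9]
eef_rot: [0.704, 0.068, 0.704, -0.068]
force: [0.9, -0.9, -0.3]
gripper_width: 59.5
```

```bash
python3 st.py 484 284.1 170 -11.1; python3 - <<'E'
from h import *
a,_=snap("scene","scene3"); b,_=snap("top","top3")
c=lambda im,x,y,w,h,k:cv2.resize(im[y:y+h,x:x+w],None,fx=k,fy=k,interpolation=cv2.INTER_CUBIC)
cv2.imwrite("pics/c3.png",np.vstack([c(a,170,170,140,60,5),c(b,385,190,140,60,5)]))
E
python3 m1.py 3 | grep -v bar
```

```text
t 8.45 pos [490.7 235.2 217.9] zyaw -11.08 xaxis [ 1.e-04  2.e-04 -1.e+00] q [0.34 0.39 1.56 0.   1.18 0.53] F [ 0.9 -0.9 -0.3] T [-0.01 -0.01 -0.01] w 59.5
shift tool xyz [ 47.9  46.7 -15.9]
turn deg about x 0.02 alt -179.98
top knobtop (array([ 562.5, -273.6]), array([13.2, 43.4]), 'long axis deg', -87.2, 'mean', array([ 562.6, -274.2,   96.6]), 135)
  mark [ 562.7 -270.    96.6] [486.46153846 225.65384615]
  disc (array([ 562.8, -272.1]), array([41.7, 40.2]), 'long axis deg', 6.2, 'mean', array([ 560.3, -271.4,   62.8]), 173)
  cardtop (array([ 578.6, -173. ]), array([63.5,  3.8]), 'long axis deg', 81.2, 'mean', array([ 578.4, -172.3,   93.3]), 57)
  carr (array([ 572.2, -216. ]), array([167.4,  55.7]), 'long axis deg', 81.3, 'mean', array([ 569.1, -210.6,   35.1]), 1053)
  both (array([491.9, 263.2]), array([1.4, 4.6]), 'long axis deg', -25.4, 'mean', array([492.2, 263.4, 120. ]), 3) zmax [118.79761057 120.16877055 121.15089031]
  lip 49
scene knobtop (array([ 565.4, -273. ]), array([17.8, 42.5]), 'long axis deg', -88.5, 'mean', array([ 565. , -274. ,   96.4]), 64)
  mark [ 563.8 -263.1   98.5] [214. 191.]
  disc (array([ 574.2, -271.3]), array([24.8, 43.1]), 'long axis deg', -76.1, 'mean', array([ 574.9, -271.6,   62.1]), 72)
  cardtop (array([ 581.7, -174. ]), array([62.9,  9.2]), 'long axis deg', 80.3, 'mean', array([ 580.3, -172.5,   93. ]), 46)
  carr (array([ 572.9, -217.7]), array([168.5,  59.2]), 'long axis deg', 79.8, 'mean', array([ 579.4, -215.1,   34.9]), 390)
  both (array([486.2, 284.9]), array([37.5, 45.2]), 'long axis deg', -9.9, 'mean', array([488.6, 283.6, 119.1]), 97) zmax [123.27443582 123.27639516 123.65674508 123.73872794 124.36061451]
```

View pics/c3.png

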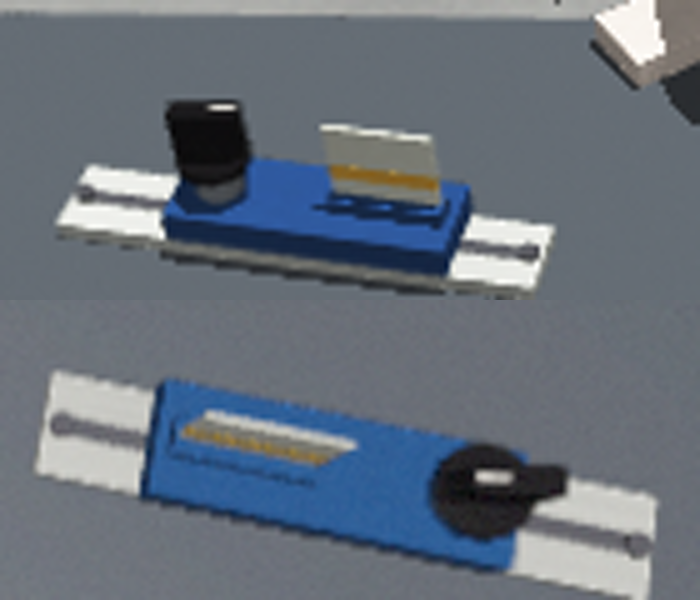

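```bash
python3 - <<'E'
from m import *
for n,cb in(("top",(380,530,180,260)),("scene",(170,295,175,240))):
  for t in "03":
    C=cloud(n,n+t,*cb); K=C[(C[:,2]>93)&(C[:,2]<101)&(C[:,1]<-230)]
    for it in range(3):
        m=np.median(K[:,:2],0) if it==0 else K[:,:2].mean(0); w,v=np.linalg.eigh(np.cov(K[:,:2].T)); e=v[:,1]
    B=C[(C[:,3]>100)&(C[:,5]<70)&(abs(C[:,2]-35)<4)]
    print(n,t,"knob pca",np.degrees(np.arctan2(e[1],e[0])).round(1)%180-180,np.sqrt(w*12).round(1))
E
```

```text
top 0 knob pca -13.5 [13.6 41.2]
top 3 knob pca -88.9 [14.  43.6]
scene 0 knob pca -12.199999999999989 [15.2 42.1]
scene 3 knob pca -88.3 [17.6 43.5]
```

>>> servo_tool:
  series:
    - [[5,20,-7],0,75]
    - [[20,40,-14],0,75]
    - [[40,46.5,-15.5],0,75]
    - [[48,46.5,-15.5],0,75]
    - [[48,46.5,-15.5],0,75]

```text
time_s: 9.05
tool_pos: [484.6, 280.9, 168.9]
eef_rot: [0.703, 0.068, 0.704, -0.069]
force: [0.1, -1.5, -0.3]
gripper_width: 64.1
```

```bash
python3 st.py 484.5 284.1 96 -11.1
```

```text
t 9.05 pos [484.6 280.9 168.9] zyaw -11.13 xaxis [-0.0019 -0.0011 -1.    ] q [ 0.42  0.47  1.58 -0.    1.09  0.61] F [ 0.1 -1.5 -0.3] T [-0.   -0.    0.05] w 64.1
shift tool xyz [72.9  3.2 -0.6]
turn deg about x -0.03 alt 179.97
```

>>> servo_tool:
  series:
    - [[10,1.5,0],0,75]
    - [[30,1.5,0],0,75]
    - [[50,1.5,0],0,75]
    - [[65,1.5,0],0,75]
    - [[72,1.5,0],0,75]
    - [[72,1.5,0],0,75]

```text
time_s: 9.65
tool_pos: [485.4, 282.7, 97.4]
eef_rot: [0.703, 0.069, 0.704, -0.069]
force: [-0.6, 0.7, 0.4]
gripper_width: 63.9
```

```bash
python3 st.py 484.5 284.1 96 -11.1; python3 - <<'E'
from h import *
a,_=snap("scene","scene4"); 
c=lambda im,x,y,w,h,k:cv2.resize(im[y:y+h,x:x+w],None,fx=k,fy=k,interpolation=cv2.INTER_CUBIC)
cv2.imwrite("pics/c4.png",c(a,340,110,130,100,6))
E
```

```text
t 9.65 pos [485.4 282.7  97.4] zyaw -11.16 xaxis [-8.e-04 -4.e-04 -1.e+00] q [ 0.42  0.57  1.65 -0.    0.92  0.62] F [-0.6  0.7  0.4] T [-0.02  0.04 -0.02] w 63.9
shift tool xyz [ 1.4  1.2 -1.1]
turn deg about x -0.06 alt 179.94
```

View pics/c4.png

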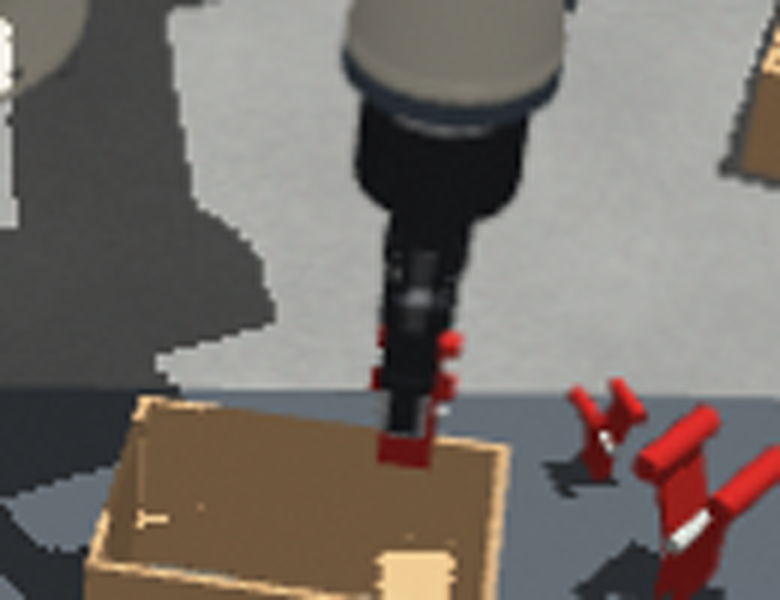

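>>> servo_tool:
  series:
    - [[1,1.2,-1],0,70]
    - [[1,1.2,-1],0,60]
    - [[1,1.2,-1],0,52]
    - [[1,1.2,-1],0,45]
    - [[1,1.2,-1],0,38]
    - [[1,1.2,-1],0,32]
    - [[1,1.2,-1],0,26]
    - [[1,1.2,-1],0,22]
    - [[1,1.2,-1],0,20]
    - [[1,1.2,-1],0,20]
    - [[1,1.2,-1],0,20]
  squeeze: 35

```text
time_s: 10.8
tool_pos: [484.7, 284.5, 96.8]
eef_rot: [0.704, 0.069, 0.704, -0.069]
force: [0.1, 0.3, -0.8]
gripper_width: 23.4
```

```bash
python3 st.py 484.5 284.1 96 -11.1; python3 - <<'E'
from h import *
a,_=snap("scene","scene5"); 
c=lambda im,x,y,w,h,k:cv2.resize(im[y:y+h,x:x+w],None,fx=k,fy=k,interpolation=cv2.INTER_CUBIC)
cv2.imwrite("pics/c5.png",c(a,380,140,70,60,10))
E
```

```text
t 10.8 pos [484.7 284.5  96.8] zyaw -11.13 xaxis [-0. -0. -1.] q [ 0.42  0.57  1.65 -0.    0.92  0.62] F [ 0.1  0.3 -0.8] T [ 0.01 -0.01  0.01] w 23.4
shift tool xyz [ 0.8 -0.4 -0.1]
turn deg about x -0.03 alt 179.97
```

View pics/c5.png

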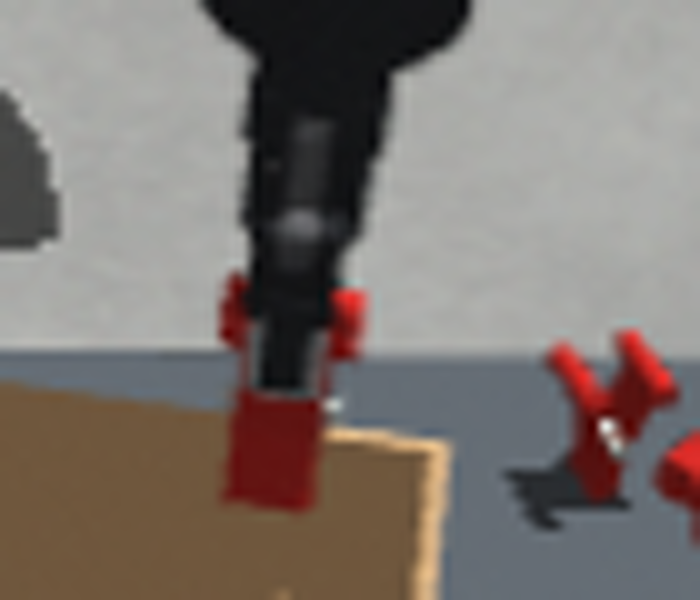

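>>> servo_tool:
  series:
    - [[-3,0,0],0,10]
    - [[-8,0,0],0,10]
    - [[-15,0,0],0,10]
    - [[-25,0,0],0,10]
    - [[-40,0,0],0,10]
    - [[-60,0,0],0,10]
    - [[-85,0,0],0,10]
    - [[-105,0,0],0,10]
    - [[-120,0,0],0,10]
    - [[-120,0,0],0,10]

```text
time_s: 11.85
tool_pos: [485.6, 285.0, 219.4]
eef_rot: [0.705, 0.069, 0.702, -0.068]
force: [-0.2, -1.4, -0.5]
gripper_width: 23.3
```

```bash
python3 st.py 578.8 -172.9 217 -8.8; python3 - <<'E'
from h import *
a,_=snap("scene","scene6"); 
c=lambda im,x,y,w,h,k:cv2.resize(im[y:y+h,x:x+w],None,fx=k,fy=k,interpolation=cv2.INTER_CUBIC)
cv2.imwrite("pics/c6.png",c(a,350,90,130,100,6))
E
```

```text
t 11.85 pos [485.6 285.  219.4] zyaw -11.13 xaxis [ 0.0038  0.0018 -1.    ] q [0.42 0.42 1.52 0.   1.2  0.62] F [-0.2 -1.4 -0.5] T [0.07 0.01 0.04] w 23.3
shift tool xyz [   2.  -431.3  179.8]
turn deg about x -2.33 alt 177.67
```

View pics/c6.png

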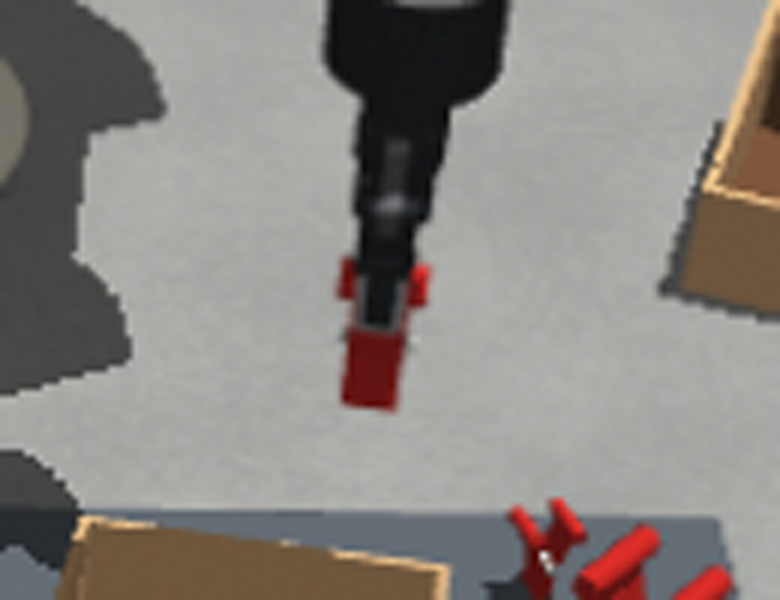

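>>> servo_tool:
  series:
    - [[0,-10,4],0,10]
    - [[0,-30,12],-0.5,10]
    - [[0,-60,25],-1,10]
    - [[0,-95,40],-1.5,10]
    - [[0,-135,56],-2,10]
    - [[0,-175,73],-2.3,10]
    - [[0,-215,90],-2.3,10]
    - [[0,-255,106],-2.3,10]
    - [[0,-295,123],-2.3,10]
    - [[0,-335,140],-2.3,10]
    - [[0,-370,154],-2.3,10]
    - [[0,-395,165],-2.3,10]

```text
time_s: 13.1
tool_pos: [569.6, -137.9, 215.6]
eef_rot: [0.704, 0.055, 0.706, -0.055]
force: [0.1, 1.0, -0.1]
gripper_width: 23.1
```

>>> servo_tool:
  series:
    - [[0,-12,6],0,10]
    - [[0,-22,10],0,10]
    - [[0,-26,12],0,10]
    - [[0,-30,14],0,10]
    - [[0,-32,14.5],0,10]
    - [[0,-32,14.5],0,10]
    - [[0,-32,14.5],0,10]

```text
time_s: 13.8
tool_pos: [579.7, -168.2, 216.9]
eef_rot: [0.705, 0.054, 0.705, -0.054]
force: [-0.3, 0.4, -1.0]
gripper_width: 23.0
```

```bash
python3 st.py 578.8 -172.9 170 -8.8; python3 - <<'E'
from h import *
a,_=snap("scene","scene7"); b,_=snap("top","top7") 
c=lambda im,x,y,w,h,k:cv2.resize(im[y:y+h,x:x+w],None,fx=k,fy=k,interpolation=cv2.INTER_CUBIC)
cv2.imwrite("pics/c7.png",c(a,180,110,130,100,6))
cv2.imwrite("pics/c7t.png",c(b,370,150,160,100,5))
E
```

```text
t 13.8 pos [ 579.7 -168.2  216.9] zyaw -8.8 xaxis [ 0.e+00  1.e-04 -1.e+00] q [-0.38  0.48  1.42  0.    1.25 -0.23] F [-0.3  0.4 -1. ] T [-0.01 -0.    0.04] w 23.0
shift tool xyz [46.9 -4.8 -0.2]
turn deg about x 0.0 alt -180.0
```

View pics/c7.png

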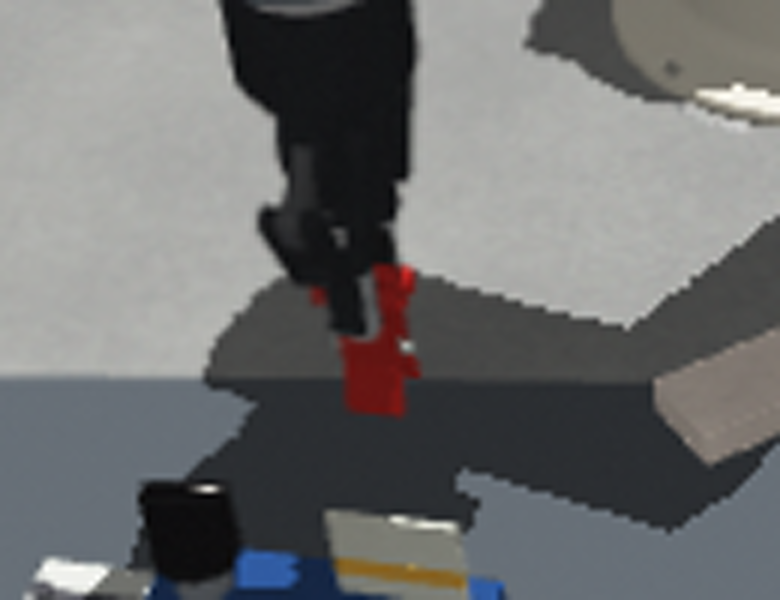

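View pics/c7t.png

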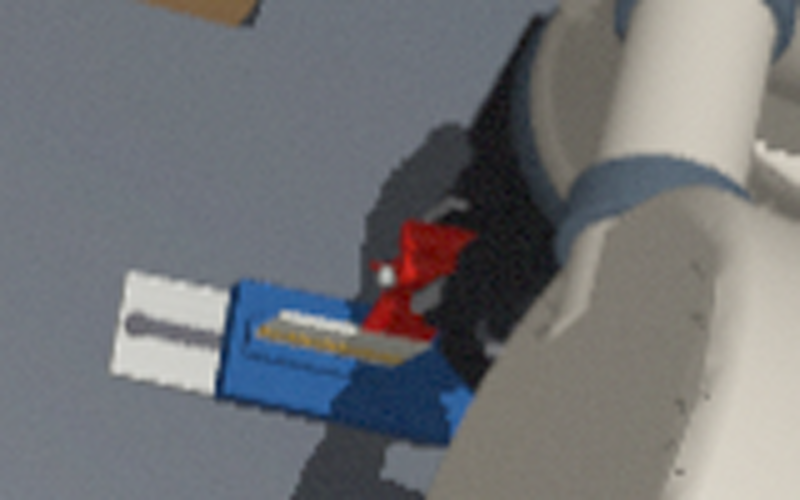

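```bash
cat > m2.py <<'E'
from m import *
import sys
tag=sys.argv[1]; s=read_state(); T=np.array(s["tool_pos"]); M=rot(s["eef_rot"]).as_matrix()
ex=np.array([np.cos(np.radians(-8.8)),np.sin(np.radians(-8.8))]); ey=np.array([-ex[1],ex[0]])
print("TCP",T.round(1))
for n,cb in(("top",(400,480,150,240)),("scene",(200,290,120,215))):
    C=cloud(n,n+tag,*cb); red=(C[:,5]>70)&(C[:,4]<60)&(C[:,3]<60)&(C[:,2]>40)&(C[:,2]<300)
    Q=C[red]; d=Q[:,:2]-T[:2]; u=d@ex; v=d@ey
    ok=(abs(u)<40)&(abs(v)<40); Q,u,v=Q[ok],u[ok],v[ok]
    print(n,len(Q),"u",u.min().round(1),u.max().round(1),"v",v.min().round(1),v.max().round(1),"z",Q[:,2].min().round(1),Q[:,2].max().round(1))
    for z0 in np.arange(np.floor(Q[:,2].min()/8)*8,Q[:,2].max(),8):
        b=(Q[:,2]>=z0)&(Q[:,2]<z0+8)
        for nm,h in(("+x",b&(u>0)),("-x",b&(u<=0))):
            if h.sum()>2: print("  z",z0,nm,h.sum(),"u",np.percentile(u[h],[5,50,95]).round(1),"v",np.percentile(v[h],[3,50,97]).round(1))
E
python3 m2.py 7
```

```text
TCP [ 579.7 -168.3  216.8]
top 244 u -25.6 15.7 v -11.9 21.0 z 170.2 282.4
  z 168.0 -x 12 u [-16.4 -15.9 -15.1] v [-10.    2.   11.8]
  z 176.0 -x 31 u [-15.7 -13.9 -12.6] v [-10.8   1.8  13.2]
  z 184.0 -x 20 u [-12.7 -11.5  -9.6] v [-1.2  6.8 13.2]
  z 192.0 -x 12 u [-10.1  -9.2  -6. ] v [ 4.4 11.1 13.8]
  z 200.0 -x 4 u [-8.8 -8.3 -7. ] v [ 7.8 10.9 13.2]
  z 208.0 -x 4 u [-9.  -8.8 -8.5] v [ 8.5 10.8 12.8]
  z 216.0 -x 3 u [-17.3 -12.9  -9.3] v [ 9.5 11.  13.7]
  z 224.0 +x 6 u [ 1.7  9.  11.8] v [ 2.7 15.5 20.6]
  z 224.0 -x 8 u [-24.1  -8.2  -1.4] v [ 7.  18.3 20.6]
  z 232.0 +x 78 u [ 0.8  5.3 11.2] v [-0.8 10.8 20.7]
  z 232.0 -x 57 u [-12.4  -6.3  -0.4] v [ 4.3 14.  20.6]
scene 201 u -18.9 20.0 v -21.6 20.0 z 167.5 243.5
  z 168.0 +x 22 u [ 6.   9.1 13.6] v [-12.3  -1.4  11.7]
  z 168.0 -x 3 u [-15.5 -14.8 -14.6] v [ 9.6 11.5 12.3]
  z 176.0 +x 24 u [ 5.7  8.1 12.7] v [-11.4  -2.6  10.7]
  z 176.0 -x 3 u [-14.7 -10.4 -10. ] v [ 7.   8.5 11.8]
  z 184.0 +x 29 u [2.8 6.  9.3] v [-12.8   0.8  12. ]
  z 184.0 -x 3 u [-9.7 -7.2 -1.3] v [-5.6 10.7 12.3]
  z 192.0 +x 21 u [3.  5.1 8.6] v [-12.    1.   12.8]
  z 200.0 +x 22 u [2.4 5.7 8. ] v [-11.3   2.3  11.8]
  z 200.0 -x 4 u [-7.9 -7.  -4.5] v [10.5 11.7 12.6]
  z 208.0 +x 7 u [2.8 5.3 7.9] v [ 5.3 10.2 12.2]
  z 208.0 -x 4 u [-7.3 -5.6 -5. ] v [ 8.8  9.7 11.6]
  z 216.0 +x 3 u [3.8 4.7 6.2] v [ 7.6 10.4 10.6]
  z 224.0 +x 8 u [ 6.1  9.2 11.8] v [-21.3  -2.8  19.7]
  z 224.0 -x 3 u [-5.  -3.2 -0.6] v [18.1 19.6 20. ]
  z 232.0 +x 20 u [ 2.5  8.6 12.5] v [-19.5  15.4  19.2]
  z 232.0 -x 18 u [-9.  -5.  -0.4] v [ 4.5 12.4 19.3]
  z 240.0 +x 4 u [ 2.1 16.3 19.9] v [-11.3  -0.2  11.6]
```

```bash
cat > m3.py <<'E'
from m import *
import sys
tag=sys.argv[1]; s=read_state(); T=np.array(s["tool_pos"])
ex=np.array([np.cos(np.radians(-8.8)),np.sin(np.radians(-8.8))]); ey=np.array([-ex[1],ex[0]])
G=T[2]+19
for n,cb in(("top",(400,480,150,240)),("scene",(200,290,120,215))):
    C=cloud(n,n+tag,*cb); red=(C[:,5]>60)&(C[:,4]<60)&(C[:,3]<60)&(C[:,2]<300)
    Q=C[red]; d=Q[:,:2]-T[:2]; u=d@ex; v=d@ey; z=Q[:,2]-G
    sg=-1 if n=="top" else 1
    k=(z>-66)&(z<-34)&(u*sg>0)&(abs(v)<11.5)
    u1,z1=u[k],z[k]; w=np.ones(len(u1),bool)
    for _ in range(5):
        c=np.polyfit(z1[w],u1[w],1); r=u1-np.polyval(c,z1); w=abs(r)<2*max(r[w].std(),.6)
    print(n,"outer jaw n",w.sum(),"slope",c[0].round(3),"u at z-63,-33:",np.polyval(c,[-63,-33]).round(1),"sd",r[w].std().round(2),"zmin",z1.min().round(1),np.percentile(z1,5).round(1))
    for nm,h in(("+x",(z>-12)&(u>0)&(u<22)&(z<12)),("-x",(z>-12)&(u<0)&(u>-22)&(z<12))):
        if h.sum()>5: print("  bar",nm,h.sum(),"z pct",np.percentile(z[h],[50,80,95]).round(1),"u",np.percentile(u[h],[5,50,95]).round(1),"v",np.percentile(v[h],[3,97]).round(1))
E
python3 m3.py 7
```

```text
top outer jaw n 57 slope 0.299 u at z-63,-33: [-16.1  -7.1] sd 0.53 zmin -62.9 -61.3
  bar +x 86 z pct [0.  1.3 2.3] u [ 0.8  6.  11.5] v [-0.8 20.7]
  bar -x 65 z pct [0.7 2.3 3.5] u [-12.4  -6.5  -0.4] v [ 4.5 20.6]
scene outer jaw n 70 slope -0.123 u at z-63,-33: [8.4 4.8] sd 1.55 zmin -65.7 -64.7
  bar +x 33 z pct [-0.7  3.5  5.7] u [ 1.8  9.1 15.8] v [-20.9  19.7]
  bar -x 22 z pct [0.2 2.5 3.1] u [-8.9 -5.  -0.3] v [ 4.6 19.8]
```

```bash
python3 - <<'E'
from m import *
s=read_state(); T=np.array(s["tool_pos"])
ex=np.array([np.cos(np.radians(-8.8)),np.sin(np.radians(-8.8))]); ey=np.array([-ex[1],ex[0]])
z=np.load("pics/scene7.npz");im,d=z["im"],z["d"];p=camera_params("scene")
for y in range(152,182):
    row=[]
    for x in range(236,251):
        X=atd(p,x,y,d[y,x]); row.append("%4d/%4d%s"%((X[:2]-T[:2])@ex,X[2]-T[2]-19,"*" if im[y,x,2]>60 and im[y,x,1]<60 else " "))
    print(y," ".join(row[::2]))
E
```

```text
152   43/  48    26/  34    16/  27   -15/   1   -12/   4  -306/-235  -307/-235  -308/-235 
153   44/  45    30/  34    16/  24   -12/   0   -11/   2  -301/-236  -298/-232  -302/-235 
154   44/  43    33/  34    21/  25    -5/   3*   -7/   2*   -8/   2* -296/-235  -293/-231 
155   45/  40    38/  35    23/  23    -3/   2*    0/   5*   -9/  -1*   -7/   0* -293/-236 
156   47/  38    37/  30    16/  14     0/   0*   -4/  -2*    0/   3*   -7/  -2* -287/-235 
157   39/  29    33/  25    17/  11     4/   2*    6/   4*   -3/  -3*   -5/  -4* -283/-236 
158   19/   8    25/  14    17/   8    13/   6*    5/   0*    6/   1*   -3/  -5* -273/-232 
159   23/   8    24/  10    18/   6    15/   4     8/   0*    6/  -1* -268/-233  -273/-237 
160   24/   6    28/  11    13/  -1    15/   1    12/   0*    8/  -3* -266/-236  -270/-238 
161   23/   2    25/   4    16/  -2    12/  -4    10/  -6*    9/  -5* -261/-236  -264/-237 
162   27/   2    23/   0    18/  -3    15/  -5     4/ -14*   -5/ -22* -256/-236  -255/-234 
163   20/  -6    27/   0    21/  -4    19/  -5   923/ 773*   -7/ -27* -250/-235  -255/-2
[... 958 characters left out ...]
3*    7/ -53*    7/ -53*    9/ -50* -191/-230  -191/-229 
175 -181/-231     9/ -56*    9/ -56*    3/ -60*    5/ -58*    7/ -55* -189/-233  -192/-235 
176 -179/-233     7/ -62*   10/ -58*    8/ -59*    8/ -59*    6/ -60* -191/-239  -183/-231 
177 -175/-235    10/ -63*   16/ -57*    6/ -65*    9/ -61*    9/ -60* -183/-236  -181/-233 
178 -173/-236    10/ -67*   14/ -62*   12/ -63*    8/ -66*   11/ -62* -175/-233  -176/-232 
179 -166/-234  -170/-237  -165/-231  -173/-238  -169/-233  -170/-234* -169/-231  -172/-233 
180 -161/-234  -162/-234  -163/-234  -163/-233  -169/-237  -165/-233  -166/-233  -168/-234 
181 -158/-236  -155/-232  -163/-238  -157/-232  -162/-236  -166/-238  -161/-233  -162/-233
```

```bash
cat > m4.py <<'E'
from m import *
import sys
tag=sys.argv[1]; ctag=sys.argv[2]; G=read_state()["tool_pos"][2]+19
ref=np.array([578.6,-173.0])
ex=np.array([np.cos(np.radians(-8.8)),np.sin(np.radians(-8.8))]); ey=np.array([-ex[1],ex[0]])
def uvz(n,t,cb): 
    C=cloud(n,n+t,*cb); d=C[:,:2]-ref; return d@ex,d@ey,C[:,2],C
for n,cb,jb in(("top",(400,480,200,230),(400,480,150,240)),("scene",(220,290,180,225),(200,290,120,215))):
    u,v,z,C=uvz(n,ctag,cb)
    k=(abs(u)<15)&(abs(v)<30)&(z>48)&(z<90)
    c0=np.median(u[k]); k&=abs(u-c0)<5
    print(n,"card face u",u[k].mean().round(2),"sd",u[k].std().round(2),"n",k.sum(),"by z",[u[k&(z>a)&(z<=a+14)].mean().round(1) for a in(48,62,76)])
    e=(z>91)&(z<97)&(abs(u)<15); print("   top edge v range",np.percentile(v[e],[1,99]).round(1),"mid",v[e].mean().round(1))
    u,v,z,C=uvz(n,tag,jb); red=(C[:,5]>60)&(C[:,4]<60)&(C[:,3]<60)
    zz=z-G; sg=-1 if n=="top" else 1
    p=camera_params(n)
    for a,b in((-63,-53),(-53,-43),(-43,-33)):
        k=red&(zz>a)&(zz<=b)&(u*sg>0)&(abs(u)<30)
        if k.sum()>2: print("   jaw z",a,b,k.sum(),"u",np.median(u[k]).round(1),u[k].mean().round(1),"zmean",zz[k].mean().round(1),"v",np.percentile(v[k],[2,98]).round(1))
E
python3 m4.py 7 3
```

```text
top card face u -1.4 sd 0.36 n 117 by z [np.float64(-1.5), np.float64(-1.5), np.float64(-1.3)]
   top edge v range [-83.7  30.6] mid -12.8
   jaw z -63 -53 42 u -14.3 -14.2 zmean -57.8 v [-6.1 18. ]
   jaw z -53 -43 22 u -11.1 -10.8 zmean -48.1 v [ 1.9 18. ]
   jaw z -43 -33 12 u -8.8 -8.3 zmean -38.4 v [10.6 18.6]
scene card face u 1.68 sd 1.95 n 224 by z [np.float64(1.9), np.float64(1.5), np.float64(1.6)]
   top edge v range [-31.8  30.7] mid -0.8
   jaw z -63 -53 32 u 9.0 9.0 zmean -58.3 v [-9.3 16.7]
   jaw z -53 -43 34 u 6.3 6.5 zmean -48.3 v [-8.1 16.9]
   jaw z -43 -33 29 u 5.9 5.7 zmean -37.9 v [-6.3 17.6]
```

```bash
cat > m5.py <<'E'
from m import *
import sys
tag=sys.argv[1]; G=read_state()["tool_pos"][2]+19
ref=np.array([578.6,-173.0])
ex=np.array([np.cos(np.radians(-8.8)),np.sin(np.radians(-8.8))]); ey=np.array([-ex[1],ex[0]])
C=cloud("scene","scene"+tag,200,290,120,215); d=C[:,:2]-ref;u=d@ex;v=d@ey;z=C[:,2]-G
red=(C[:,5]>60)&(C[:,4]<60)&(C[:,3]<60)&(z>-75)&(z<-20)&(u>-1)&(u<22)
us=[];zs=[]
for y in np.unique(C[red,7]):
    k=red&(C[:,7]==y)
    if k.sum()>=5: us.append(np.median(u[k]));zs.append(np.median(z[k])); print(int(y),k.sum(),us[-1].round(1),zs[-1].round(1),v[k].min().round(1),v[k].max().round(1))
print(np.polyfit(zs,us,1),np.polyval(np.polyfit(zs,us,1),[-63,-33]))
E
python3 m5.py 7
```

```text
166 7 5.6 -28.7 -7.6 16.6
167 9 5.6 -31.8 -5.2 16.7
168 9 5.7 -35.1 -5.8 16.8
169 10 6.0 -38.0 -6.9 17.5
170 10 4.8 -42.7 -7.6 16.6
171 10 6.2 -45.9 -8.3 17.7
172 10 6.5 -48.0 -7.6 16.6
173 10 6.7 -50.9 -7.9 16.3
174 10 8.5 -53.6 -9.9 17.6
175 9 7.0 -57.7 -5.2 16.5
176 10 8.3 -60.1 -8.9 15.3
177 10 9.6 -62.9 -10.2 16.3
178 9 11.1 -64.7 -6.6 16.9
[-0.12879586  0.90375603] [9.0178953  5.15401946]
```

```bash
python3 - <<'E'
from h import *
b=cv2.imread("pics/top7.png");a=cv2.imread("pics/scene7.png")
c=lambda im,x,y,w,h,k:cv2.resize(im[y:y+h,x:x+w],None,fx=k,fy=k,interpolation=cv2.INTER_LINEAR)
A=c(b,430,188,40,36,16); A=np.clip(A.astype(float)*1.6,0,255).astype(np.uint8)
cv2.imwrite("pics/c7z.png",A)
E
```

```text
(no output)
```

View pics/c7z.png

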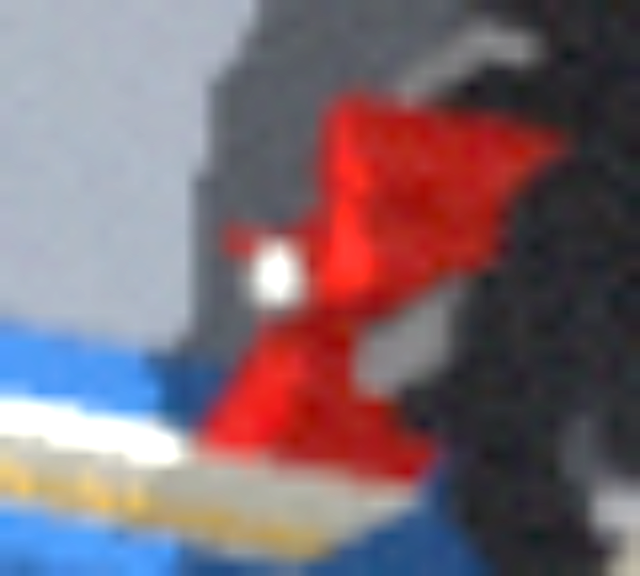

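```bash
python3 - <<'E'
from h import *
p=camera_params("top"); T=np.array([579.7,-168.3,216.8]);G=T[2]+19
ex=np.array([np.cos(np.radians(-8.8)),np.sin(np.radians(-8.8))]); ey=np.array([-ex[1],ex[0]])
def z(u,v,h):
    X=np.r_[T[:2]+u*ex+v*ey,G+h]; a=proj(p,X); return (round((a[0]+.5-430)*16),round((a[1]+.5-188)*16))
for u in(-16,-14,-12,-10): print("-x tip v13 u",u,z(u,13,-62),"v-13",z(u,-13,-62))
for u in(10,12,14,16): print("+x tip v13 u",u,z(u,13,-62))
print("pin",[z(u,v,-33) for u in(-2,-1,0,1) for v in(15,18)])
print("-46:",[(u,z(u,13,-46)) for u in(-11,-9,-7,-5,5,7,9)])
E
```

```text
-x tip v13 u -16 (211, 438) v-13 (423, 482)
-x tip v13 u -14 (213, 422) v-13 (426, 466)
-x tip v13 u -12 (215, 406) v-13 (428, 450)
-x tip v13 u -10 (218, 391) v-13 (430, 434)
+x tip v13 u 10 (241, 234)
+x tip v13 u 12 (243, 219)
+x tip v13 u 14 (245, 203)
+x tip v13 u 16 (248, 188)
pin [(287, 277), (262, 272), (288, 269), (263, 264), (289, 261), (264, 256), (291, 253), (265, 248)]
-46: [(-11, (258, 374)), (-9, (260, 358)), (-7, (263, 342)), (-5, (265, 326)), (5, (277, 247)), (7, (279, 231)), (9, (282, 215))]
```

>>> servo_tool:
  series:
    - [[3,-1.5,0.7],0,10]
    - [[10,-3,1.4],0,10]
    - [[20,-4.5,2.1],0,10]
    - [[32,-4.5,2.1],0,10]
    - [[44,-4.5,2.1],0,10]
    - [[54,-4.5,2.1],0,10]
    - [[62,-4.5,2.1],0,10]
    - [[67,-4.5,2.1],0,10]
    - [[68,-4.5,2.1],0,10]
    - [[68,-4.5,2.1],0,10]
    - [[68,-4.5,2.1],0,10]

```text
time_s: 15.0
tool_pos: [581.4, -173.6, 149.2]
eef_rot: [0.705, 0.054, 0.705, -0.055]
force: [-1.1, -0.8, -1.5]
gripper_width: 22.7
```

```bash
python3 - <<'E'
from h import *
a,_=snap("scene","scene8"); b,_=snap("top","top8") 
c=lambda im,x,y,w,h,k:cv2.resize(im[y:y+h,x:x+w],None,fx=k,fy=k,interpolation=cv2.INTER_LINEAR)
cv2.imwrite("pics/c8.png",np.clip(np.hstack([c(a,220,150,40,50,10),c(b,418,180,40,50,10)])*1.4,0,255))
E
python3 st.py; python3 m4.py 8 3;python3 m5.py 8 | tail -1
```

```text
t 15.1 pos [ 581.4 -173.6  149.2] zyaw -8.83 xaxis [ 7.e-04 -3.e-04 -1.e+00] q [-0.39  0.55  1.49  0.    1.1  -0.23] F [ 0.4 -0.3 -0.2] T [ 0.02 -0.03 -0.02] w 23.0
top card face u -1.4 sd 0.36 n 117 by z [np.float64(-1.5), np.float64(-1.5), np.float64(-1.3)]
   top edge v range [-83.7  30.6] mid -12.8
   jaw z -63 -53 28 u -12.1 -12.2 zmean -58.9 v [-10.9  13.2]
   jaw z -53 -43 21 u -9.1 -9.2 zmean -49.3 v [-0.9 12.9]
   jaw z -43 -33 7 u -6.5 -6.3 zmean -39.1 v [ 4.4 13.4]
scene card face u 1.68 sd 1.95 n 224 by z [np.float64(1.9), np.float64(1.5), np.float64(1.6)]
   top edge v range [-31.8  30.7] mid -0.8
   jaw z -63 -53 31 u 11.0 11.2 zmean -58.2 v [-12.   11.8]
   jaw z -53 -43 31 u 8.7 8.8 zmean -48.1 v [-13.5  11.4]
   jaw z -43 -33 28 u 8.0 7.9 zmean -37.8 v [-12.9  12. ]
[-0.09431945  5.35109003] [11.2932152   8.46363178][ WARN:0@1.904] global loadsave.cpp:1063 imwrite_ Unsupported depth image for selected encoder is fallbacked to CV_8U.
```

View pics/c8.png

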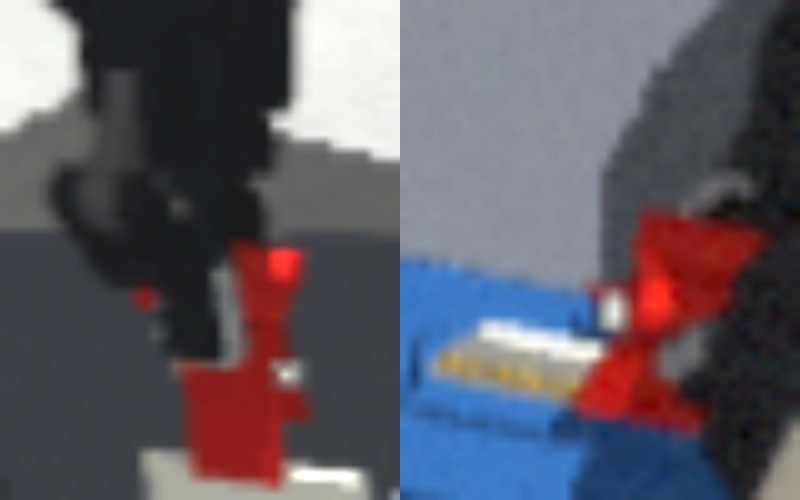

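>>> servo_tool:
  series:
    - [[2,0,0.4],0,10]
    - [[5,0,0.4],0,10]
    - [[9,0,0.4],0,10]
    - [[13,0,0.4],0,10]
    - [[17,0,0.4],0,10]
    - [[21,0,0.4],0,10]
    - [[24,0,0.4],0,10]
    - [[26,0,0.4],0,10]
    - [[27,0,0.4],0,10]
    - [[27,0,0.4],0,10]
    - [[27,0,0.4],0,10]

```text
time_s: 16.2
tool_pos: [581.6, -173.6, 121.9]
eef_rot: [0.705, 0.054, 0.705, -0.054]
force: [-0.1, 0.2, -0.6]
gripper_width: 23.0
```

```bash
python3 - <<'E'
from h import *
a,_=snap("scene","scene9"); b,_=snap("top","top9") 
c=lambda im,x,y,w,h,k:cv2.resize(im[y:y+h,x:x+w],None,fx=k,fy=k,interpolation=cv2.INTER_LINEAR)
cv2.imwrite("pics/c9.png",np.clip(np.hstack([c(a,220,160,50,50,8),c(b,415,185,50,50,8)])*1.4,0,255).astype(np.uint8))
E
python3 st.py; python3 m4.py 9 9;python3 m5.py 9 | tail -5; python3 m1.py 9 | grep -E "card|carr|knob"
```

```text
t 16.3 pos [ 581.6 -173.6  122. ] zyaw -8.83 xaxis [ 3.e-04 -1.e-04 -1.e+00] q [-0.39  0.59  1.51  0.    1.04 -0.23] F [-0.5  0.5 -0.2] T [ 0.02 -0.02  0.04] w 22.8
top card face u -1.43 sd 0.33 n 42 by z [np.float64(-1.5), np.float64(-1.5), np.float64(-1.3)]
   top edge v range [ 0.4 31.2] mid 16.6
   jaw z -63 -53 28 u -11.7 -11.5 zmean -58.1 v [-9.7 13.2]
   jaw z -53 -43 16 u -8.6 -8.4 zmean -48.5 v [-1.5 12.9]
   jaw z -43 -33 10 u -6.1 -5.7 zmean -37.5 v [ 4.6 13.4]
scene card face u 1.98 sd 1.81 n 146 by z [np.float64(1.8), np.float64(2.2), np.float64(2.1)]
   top edge v range [-31.4  28.5] mid -1.8
   jaw z -63 -53 26 u 12.2 12.3 zmean -58.0 v [-9.  10.6]
   jaw z -53 -43 30 u 9.0 9.1 zmean -47.4 v [-12.1  11.6]
   jaw z -43 -33 22 u 8.3 8.5 zmean -36.8 v [-12.2  13. ]
201 8 10.5 -55.4 -9.9 10.4
202 8 10.5 -59.0 -12.3 9.7
203 8 12.8 -60.7 -10.7 10.4
204 8 14.8 -62.9 -8.2 10.9
[-0.16929613  1.95293792] [12.61859397  7.53971014]
top knobtop (array([0., 0.]), array([0., 0.]), 'long axis deg', 0.0, 'mean', array([nan, nan, nan]), 0)
  cardtop (array([ 580.8, -159.4]), array([33.2
[... 208 characters left out ...]
nobtop (array([ 564.1, -274.6]), array([40.1, 18.2]), 'long axis deg', 88.6, 'mean', array([ 564.9, -274.6,   96.6]), 61)
  cardtop (array([ 583.1, -173.6]), array([64.3, 17.8]), 'long axis deg', 89.1, 'mean', array([ 583.4, -172.9,   93. ]), 63)
  carr (array([ 575. , -199.4]), array([131.1,  54.4]), 'long axis deg', 79.9, 'mean', array([ 576. , -184.9,   35. ]), 148)m.py:12: RuntimeWarning: Mean of empty slice.
  return np.round(r[0],1),np.round(r[1],1),"long axis deg",round(float(np.degrees(np.arctan2(e[1],e[0]))),1),"mean",P[:,:3].mean(0).round(1),len(P)
  ret = um.true_divide(
m1.py:16: RuntimeWarning: Mean of empty slice.
  cl=(Q[:,0]>Q[:,0].mean())
  ret = ret.dtype.type(ret / rcount)
```

View pics/c9.png

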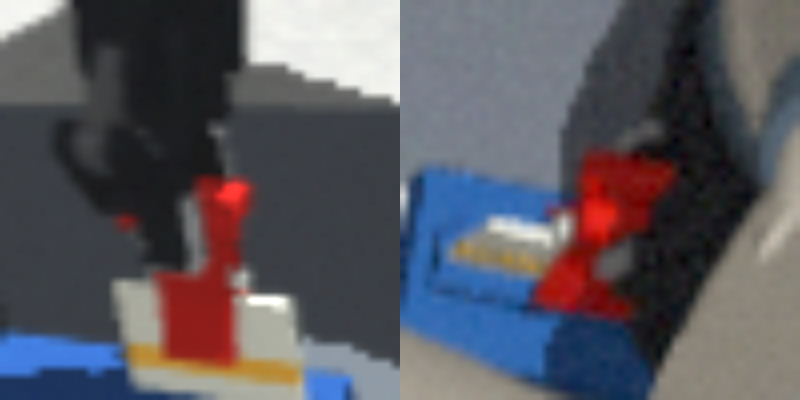

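```bash
python3 -c "
from h import *
print(read_state()['time_s'],read_state()['gripper_width']); print(sign_off())"
```

```text
16.3 22.78363595476059
the job is handed in; nothing more can be done
None
```

The job was handed in at 16.3 s. The clamp knob is at its stop, and the red clip is held fully open over the middle of the white card.

- **Knob:** I turned it clockwise until the wrist felt the stop, at about 1.3 N m. Afterwards the bar stood 1.39–1.40 rad from the carriage's x axis. The card showed no shift. The top camera put the carriage centre about 1 mm further along the rail than before, while the scene camera showed no change.
- **Clip:** I took the middle-sized clip off the bin's front lip. The fingers read 23 mm wide, a little under the 25 mm given for fully open, so it is on its stop.
- **Last check over the card:** The jaws reach about 15–16 mm below the card's top edge, by the tip height I worked out. They are centred to about 0.5 mm across the card and along it, leaving roughly 4 mm clear on each side. The wrist force was about zero, and the card's face was where it had been.
- **Disagreement between cameras:** The two cameras differed by 2–3 mm on the clip's first position and on the jaws' slope. I centred the clip by measuring jaw and card in the same pictures. That showed the jaws hanging about 2–3 mm toward −x of the tool's centre, and I corrected for it.
- **Not checked:** I did not re-measure the bystanders and the bin at the end. The recorded forces showed no contact with them.

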